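Touch off a plaster mould under a gauge arm

ROBOT

A 7-joint arm with a two-finger parallel gripper is mounted at the origin on the work surface. World frame = base frame: x ahead of the robot, y to its left, z up, the work surface at z = 0. Lengths are in m, angles in rad, forces in N, time in s.
With the tool pointing down it reaches from about 0.4 to 0.85 m from the base axis. Payload 4.4 kg.
Tool frame: the origin (TCP) lies at the very end of the fingers, on their centre line; the grasp point (between the pads) lies 19 mm behind it; z points along the fingers, y is the direction in which the jaws open and shut (so a half turn about z gives the same grasp; the last joint's range is limited). The gripper opens to 94 mm and grips with 3 to 60 N. Pads are 16 mm wide; open, the fingers measure 119 mm over their backs; the gripper's body (75 mm by 177 mm) begins 78 mm behind the grasp point.
Start: joints at [-1.218, 0.628, 0.038, 1.517, -0.027, 0.996, -0.02], TCP at [0.264, 0.594, 0.205] pointing down, gripper open.
Joint ranges: [-3.06, 3.06], [-0.37, 2.12], [-1.25, 1.32], [0.18, 2.47], [-1.1, 4.24], [0.23, 1.98], [-2.94, 2.94]. Speed limits (rad/s): [2.57, 2.57, 3.14, 3.14, 3.14, 3.14, 3.14].

INTERFACE

Orientations are given as a unit quaternion [w, x, y, z].
In Python, from station import env gives the robot as it stands. Calls block until the motion is done:
- env.reach(position, orientation): joint-space move of the TCP to a pose.
- env.move_l(position, v=0.15, frame=None, contact_N=None): straight line of the TCP; frame=None keeps the orientation; v is the mean speed in m/s. With contact_N (N) it stops when the force on the tool has changed by that much, and returns True; else False.
- env.goto_joints(angles): joint-space move.
- env.set_gripper(opening, strength=None): finger opening in m; strength is the grip in N (None keeps the last); returns when the fingers have stopped.
- env.wait(seconds).
- env.ik(position, orientation): joint angles nearest the present ones, or None.
- env.observe(): the state.
- env.read_camera(name): name is "side" or "top"; returns (picture, depth): 400x640x3 uint8, red, green, blue; 400x640 float32, m along the optical axis (not along the pixel's ray), 0 where there is no reading.
- env.camera_params(name): a dict with "fx", "fy", "cx", "cy" (pixels), "dist" ([k1, k2, p1, p2, k3] as OpenCV has them; the pictures are not rectified), "R" (3x3) and "t" (3): a world point X has camera coordinates R X + t. Camera axes: x right, y down, z forward; pixel columns grow to the right and rows downward; lengths in m; the calibration is good to about 2 mm. A picture is of the moment at which its call begins. camera_params takes no time and is no camera call.
A pose or a line that the arm cannot do raises env.PlanningError and nothing moves.
- env.job_done(): hands the job in, once; it reports no verdict.
The state is a dict: "time_s": time; "joints": joint angles; "qd": joint speeds; "joint_efforts": joint torques, N m; "tcp_pos": TCP position; "tcp_rot": TCP orientation; "contact_force": force on the tool from outside, world axes, zero at the start; "ft_torque": the same for the moment, N m; "width": finger opening in m.
Only numpy, scipy, OpenCV 4.12 (cv2) and the standard library are available. Lean on these libraries where they do the work, as an engineer would, in place of code of your own. Each camera call takes 0.05 s, during which the arm holds its last target. There are 200 camera calls.

TASK

The plaster hump mould on the banding wheel must be located before it is trimmed. Take the ball-tipped touch probe from its leaning rest and gently touch its ball, one after the other, to the mould's long side under the gauge arm near the end by the column, to the same side near the other end, to the middle of the short end away from the column, and last, to prove the location, to the centre of the mould's top. Then lay the probe fully back in its own rest as you found it and let go; do not shift the mould, lean on the gauge arm, touch the mould with the gripper, or disturb the loop tool or the other things.

Things in the scene. Friction and masses are not known exactly. Their poses are not given: they have to be found in the camera images.
- mould: white plaster hump mould, loose, about 1.2 kg, lying on the head of the banding wheel (240 mm across, top 60 mm above the table). A base slab 100 mm (x) by 150 mm (y) by 30 mm tall, on it a stepped hump: 74 x 124 mm up to height 43 mm, 56 x 106 mm up to its flat top at 55 mm. Origin: centre of the underside; z up. A sideways push above about 5 N may shift it
- side_by_column (a point): on the mould's long side under the bar (slab's face at its x = -50 mm, looking to the robot's right), half-way up the slab, y = -45 mm: the first place to touch (25 to 72 mm from the side's middle counts)
- side_far (a point): the same face at y = +45 mm: the second place to touch (25 to 72 mm from the middle counts)
- short_end (a point): middle of the slab's short end at y = +75 mm (the end nearer to the robot), half-way up: the third place to touch (within 30 mm along the end counts)
- mould_top (a point): centre of the mould's flat top, 55 mm above its underside: the last place to touch, within 6 mm
- gauge: fixed gauge arm; origin on the table under the wheel's centre, z up. A level aluminium bar, x = -90 to -45 mm, y = -190 to +50 mm, underside 190 mm and top 210 mm above the table, hangs over the mould's long side. The mould's centre lies up to 8 mm each way from this origin, turned up to 0.2 rad in this frame; this frame's x points about to the robot's left
- bar_end (a point): underside of the bar's free end, mid-width (x = -67.5, y = +50 mm in the gauge's frame). An upright probe does not fit below the bar: lean its handle 30 to 40 degrees away from the mould
- column_foot (a point): foot of the steel column that carries the bar, 32 mm across, on a plate 70 mm square and 12 mm thick; a black knob over it reaches 222 mm
- probe: touch probe, 150 mm long, 100 g. Origin at the foot of its ball when relaxed, z along it to the handle's top. Square handle 16 x 16 mm from z = 60 to 150 mm (pale wood, steel ferrule at 60 to 80), flats facing x and y; below it a steel needle 5 mm thick with a white ball 8 mm across
- probe_grip (a point): on the handle's axis, 25 mm below its top and 125 mm above the foot of the ball: where to grip, firmly, fingers closing on the flats at +y and -y (the level direction in the rest)
- probe_tip (a point): centre of the probe's ball, 4 mm above its foot. The needle is sprung: the ball gives about 1 mm per newton sideways and 0.7 mm per newton along the probe, up to 8 mm
- rest_a: fixed wooden rest of the probe, left or right of the wheel. Origin: centre of the underside of its 100 x 70 x 12 mm foot, z up. An open channel leans 33 degrees from vertical, its top towards the rest's -x. Inside it is 24 mm wide, its floor 92 mm long under the probe; side walls 87 mm long reach 6 mm past the probe's axis; an end plate carries the ball
- rest_tip (a point): foot of the ball when the probe is home, on the end plate: x = +30, z = 26 mm in the rest's frame. Released in the channel, the probe slides down onto it by itself
- rest_grip (a point): where probe_grip is when the probe is home (125 mm up the leaning axis from rest_tip). The uppermost 58 mm of the probe stick out freely above the channel
- rest_b: a second rest just like it, on the other side, holding the loop tool; leave alone
- loop_mid (a point): on the round handle (16 mm thick), 53 mm below its top, of a 153 mm long trimming tool with a wire loop in place of the ball; stands in the other rest; leave alone
- cup: small terracotta cup, 60 mm across, 75 mm tall, left of the wheel; origin under its centre; leave alone
- bowl: white bisque bowl, 120 mm across, 50 mm tall, behind the left rest; origin under its centre; leave alone
- jar: amber glass jar with steel cap, 70 mm across, 100 mm tall, beyond the wheel; origin under its centre; leave alone
- flask: grey plastic bottle, 60 mm across, 160 mm tall, beyond the wheel; origin under its centre; leave alone
- rib: dark wooden rib lying flat between robot and wheel, about 50 x 125 x 10 mm; origin under its centre; leave alone
- can: plain grey can, 74 mm across, 90 mm tall, right of the wheel; origin under its centre; leave alone
Not all that is in view belongs to the job. Leave any turquoise or yellow look-alike of the rest_a alone. What is shaped like the probe but red is not meant.

How it is judged:
By the outcome, as a careful person would: the job done as asked, in the order asked, and still so for the second after the job is handed in, with the robot touching nothing.
It also fails if it takes over 64 s, if anything falls off the work surface, if the arm or the gripper's body presses on something with over 40 N, if the wrist force passes 120 N, or if a joint passes its speed limit or range.

## Working session

There is one attempt and no reset: what is moved stays moved. The work goes in short steps, each a Python script; the robot and the scene stay as the last script left them, time stands still between calls to the robot, and variables do not carry over. Pictures are saved under pics/ and viewed, about 8 in all and at most 12, crops included, and the job is handed in when it is done.

```bash
ls; mkdir -p pics
python3 - <<'E'
from station import env
import cv2,numpy as np
for n in("side","top"):
    p,d=env.read_camera(n); np.savez(f"{n}0.npz",p=p,d=d)
    cv2.imwrite(f"pics/{n}0.png",p[:,:,::-1]); c=env.camera_params(n); print(n,c)
o=env.observe();print(o["time_s"],o["tcp_rot"],o["width"])
E
```

```text
pics
side {'fx': 403.3719294168346, 'fy': 403.3719294168346, 'cx': 321.5792733518731, 'cy': 203.4612363215613, 'dist': array([-0.09717705,  0.        ,  0.        ,  0.        ,  0.        ]), 'R': array([[ 0.93347533, -0.35817545, -0.01827988],
       [-0.23037206, -0.55977092, -0.79598067],
       [ 0.27486819,  0.7472395 , -0.60504596]]), 't': array([-0.44921574,  0.21047463,  1.12724359])}
top {'fx': 368.12200023317024, 'fy': 368.12200023317024, 'cx': 315.8102857026872, 'cy': 200.46754382527814, 'dist': array([0.00400051, 0.        , 0.        , 0.        , 0.        ]), 'R': array([[ 0.02009488, -0.99972789,  0.01184678],
       [-0.9987469 , -0.02061555, -0.04560292],
       [ 0.04583474, -0.01091555, -0.9988894 ]]), 't': array([-0.02791699,  0.46652994,  1.21002358])}
0.1 [-1.45513367e-04  2.07891167e-01  9.78151643e-01 -7.77425081e-04] 0.09438089691526436
```

View pics/top0.png

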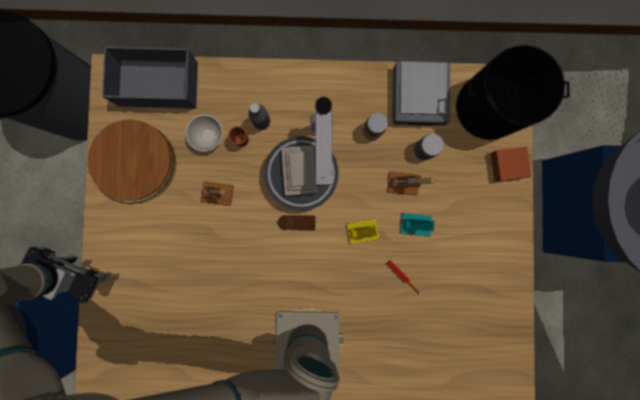

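View pics/side0.png

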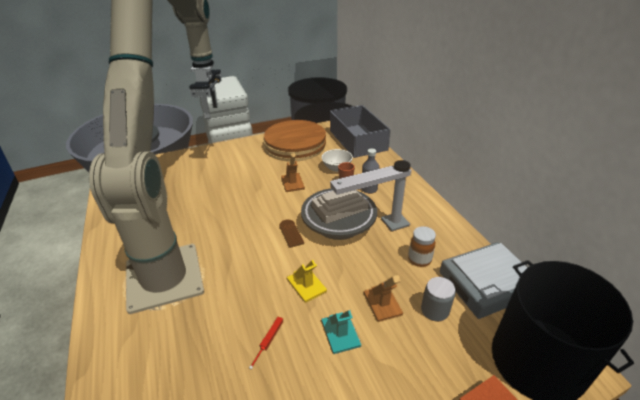

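The top view shows brown rests at (217,193) left and (405,182) right. The look-alikes are the yellow (363,231) and turquoise (417,224) rests and the red probe (402,276). The mould is at (300,170), the bar at (324,150) and the column knob at (323,105). Next I'll crop in close to see which brown rest holds the probe.

```bash
cat > h.py <<'E'
import numpy as np,cv2
from station import env
def cam(n):
    c=env.camera_params(n); K=np.array([[c["fx"],0,c["cx"]],[0,c["fy"],c["cy"]],[0,0,1]]); return K,c["dist"],np.array(c["R"]),np.array(c["t"])
def cloud(n,d):
    K,D,R,t=cam(n); v,u=np.mgrid[:400,:640]
    q=cv2.undistortPoints(np.stack([u,v],-1).reshape(-1,1,2).astype(float),K,D).reshape(400,640,2)
    X=np.dstack([q*d[...,None],d])-t
    X=X@R; X[d<=0]=np.nan; return X
def proj(n,P):
    K,D,R,t=cam(n); return cv2.projectPoints(np.atleast_2d(P).astype(float),cv2.Rodrigues(R)[0],t,K,D)[0].reshape(-1,2)
E
python3 - <<'E'
from h import *
T=np.load("top0.npz");S=np.load("side0.npz")
def cr(p,u,v,w,h,W,H): return cv2.resize(p[v-h:v+h,u-w:u+w,::-1],(W,H),interpolation=cv2.INTER_CUBIC)
a=np.hstack([cr(T["p"],217,193,22,22,260,260),cr(T["p"],408,182,30,30,260,260),cr(T["p"],306,160,45,45,260,260)])
b=np.hstack([cr(S["p"],292,175,25,25,260,260),cr(S["p"],383,297,30,30,260,260),cr(S["p"],350,205,50,50,260,260)])
cv2.imwrite("pics/c1.png",np.vstack([a,b]))
for n,Z in(("top",T),("side",S)):
    X=cloud(n,Z["d"]); Z2=X[...,2]; np.set_printoptions(precision=3,suppress=True)
    px={"top":[(217,193),(405,182),(300,170),(324,150),(323,105),(423,182),(302,222)],"side":[(292,175),(383,297),(340,203),(345,183),(400,166)]}[n]
    for u,v in px: print(n,u,v,X[v,u])
E
```

```text
top 217 193 [0.477 0.275 0.141]
top 405 182 [ 0.531 -0.304  0.051]
top 300 170 [0.553 0.032 0.121]
top 324 150 [ 0.599 -0.036  0.211]
top 323 105 [ 0.722 -0.031  0.224]
top 423 182 [ 0.523 -0.337  0.134]
top 302 222 [0.395 0.026 0.015]
side 292 175 [0.482 0.296 0.046]
side 383 297 [ 0.522 -0.324  0.048]
side 340 203 [0.546 0.008 0.102]
side 345 183 [ 0.538 -0.044  0.21 ]
side 400 166 [ 0.714 -0.038  0.221]
```

View pics/c1.png

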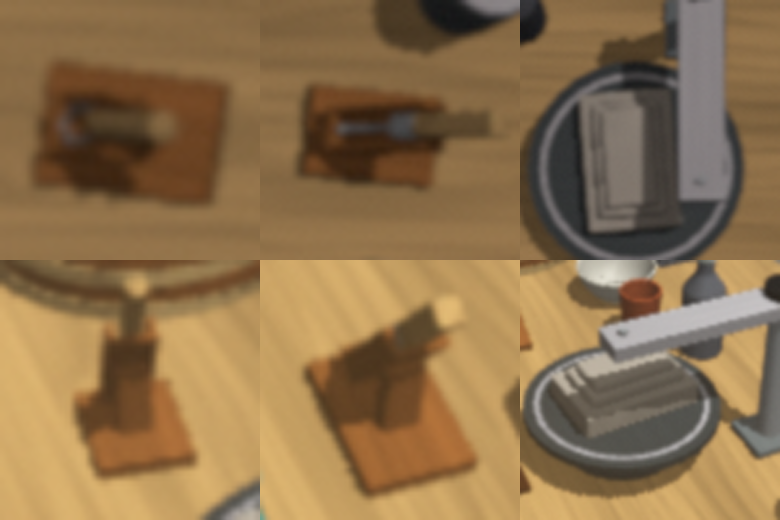

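The right rest at (405,182) in the top view holds a square-ended handle, and its ferrule and needle are visible, so that is the probe and rest_a. The left rest holds the round-handled loop tool. Next I'll fit the poses from the depth images.

Run:
```python
from h import *
from scipy.optimize import minimize
np.set_printoptions(precision=4,suppress=True)
XT=cloud("top",np.load("top0.npz")["d"]);XS=cloud("side",np.load("side0.npz")["d"])
for n in("top","side"):
    K,D,R,t=cam(n);print(n,"cam at",-R.T@t)
def box(X,lo,hi):
    P=X.reshape(-1,3);P=P[~np.isnan(P[:,0])];return P[np.all((P>lo)&(P<hi),1)]
for n,X in(("top",XT),("side",XS)):
    P=box(X,[.3,-.5,-.02],[.7,-.2,.02]); print(n,"table z",np.median(P[:,2]))
    B=box(X,[.45,-.12,.195],[.8,.05,.217]); r=cv2.minAreaRect(B[:,:2].astype(np.float32)); print("bar",len(B),np.median(B[:,2]),r)
    M=box(X,[.44,-.03 if n=='top' else -.06,.07],[.66,.12,.13])
    def cost(p,M=M):
        c,s=np.cos(p[2]),np.sin(p[2]); d=M[:,:2]-p[:2]; x=d@[c,s]; y=d@[-s,c]
        f=lambda a,b:np.minimum(a-abs(x),b-abs(y))
        sd=lambda a,b,k=.0015:1/(1+np.exp(-np.clip(f(a,b)/k,-50,50)))
        z=.06+.03*sd(.05,.075)+.013*sd(.037,.062)+.012*sd(.028,.053)
        return np.mean(np.minimum(abs(M[:,2]-z),.012))
    best=min((minimize(cost,[x0,y0,np.pi/2+a],method="Nelder-Mead",options=dict(initial_simplex=np.array([[x0,y0,np.pi/2+a]]+[[x0+(i==0)*.01,y0+(i==1)*.01,np.pi/2+a+(i==2)*.1] for i in range(3)]))) for x0 in(.54,.56) for y0 in(.01,.03) for a in(-.15,0,.15)),key=lambda r:r.fun)
    print("mould",best.x,best.x[2]-np.pi/2,best.fun,len(M),"ztop",np.percentile(M[:,2],90))
    W=box(X,[.4,-.2,.045],[.75,.2,.066]); W=W[np.hypot(W[:,0]-.55,W[:,1]-.01)<.16]
    print("wheel",cv2.minEnclosingCircle(W[:,:2].astype(np.float32)),np.median(W[:,2]))
    F=box(X,[.44,-.42,.007],[.6,-.22,.018]);print("foot",len(F),cv2.minAreaRect(F[:,:2].astype(np.float32)))
    H=box(X,[.48,-.42,.05],[.58,-.24,.18]);print("handle n",len(H)); 
    hi=H[H[:,2]>.105]; print(hi[np.argsort(hi[:,2])][::max(1,len(hi)//25)])
```

```text
top cam at [ 0.411  -0.0051  1.2303]
side cam at [ 0.158  -0.8854  0.8414]
top table z 0.0013944431848531636
bar 1162 0.21111561705656395 ((0.6228277087211609, -0.03314198553562164), (0.23846720159053802, 0.044975053519010544), 1.1987864971160889)
mould [0.5573 0.0387 1.6715] 0.10066290164483349 0.002918895716102876 1542 ztop 0.11749486896218429
wheel ((0.5521734356880188, 0.032598238438367844), 0.11990191787481308) 0.06156298017829487
foot 352 ((0.5201855897903442, -0.31758302450180054), (0.15080776810646057, 0.1904933899641037), 1.2340617179870605)
handle n 281
[[ 0.5227 -0.3242  0.1059]
 [ 0.5257 -0.3208  0.1068]
 [ 0.5347 -0.3203  0.1084]
 [ 0.5224 -0.3318  0.1113]
 [ 0.5222 -0.3283  0.113 ]
 [ 0.5312 -0.3279  0.1141]
 [ 0.5372 -0.3303  0.1161]
 [ 0.5309 -0.3299  0.1176]
 [ 0.5215 -0.3378  0.1222]
 [ 0.5303 -0.3341  0.1241]
 [ 0.5271 -0.3336  0.1257]
 [ 0.521  -0.339   0.1281]
 [ 0.5268 -0.3356  0.1293]
 [ 0.5266 -0.3379  0.1317]
 [ 0.5207 -0.3524  0.1335]
 [ 0.5352 -0.3393  0.1368]
 [ 0.5202 -0.348   0.1379]
 [ 0.5202 -0.3592  0.1405]
 [ 0.52   -0.3557  0.1421]
 [ 0.5316 -0.3491
[... 777 characters left out ...]
 0.5222 -0.3339  0.1101]
 [ 0.5223 -0.3386  0.1114]
 [ 0.5233 -0.3412  0.1137]
 [ 0.5237 -0.3447  0.1172]
 [ 0.5222 -0.3417  0.1217]
 [ 0.5232 -0.3344  0.1242]
 [ 0.5313 -0.3533  0.1264]
 [ 0.5223 -0.34    0.1303]
 [ 0.5211 -0.3516  0.1324]
 [ 0.52   -0.3577  0.1359]
 [ 0.5215 -0.3595  0.1371]
 [ 0.5229 -0.3609  0.1413]
 [ 0.5213 -0.3587  0.1432]
 [ 0.5322 -0.3665  0.1465]
 [ 0.5203 -0.3597  0.1479]
 [ 0.5248 -0.3654  0.1486]
 [ 0.5236 -0.3627  0.1497]
 [ 0.5216 -0.3522  0.1498]
 [ 0.5329 -0.3643  0.1507]
 [ 0.5222 -0.3602  0.1511]
 [ 0.5317 -0.3616  0.1518]
 [ 0.5285 -0.3578  0.1526]
 [ 0.5226 -0.3592  0.1532]
 [ 0.5256 -0.3581  0.1542]
 [ 0.5286 -0.3572  0.1554]
 [ 0.5315 -0.3564  0.1566]]
```

The fits from both cameras agree to about 2 mm, and rest_a with the probe handle matches the model. Next I'll check reachability and clearance for the grasp and all the touches.

```bash
cat >> h.py <<'E'
from scipy.spatial.transform import Rotation as Ro
Z=np.array([0,0,1.])
def unit(v): return v/np.linalg.norm(v)
# rest frame
xr=np.array([.0872,.9962,0]); yr=np.cross(Z,xr); L=np.radians(33)
ar=-np.sin(L)*xr+np.cos(L)*Z; nr=np.cos(L)*xr+np.sin(L)*Z
tip0=np.array([.5307,-.3107,0])+.03*xr+.026*Z
grip0=tip0+.125*ar
# mould frame
mo=np.array([.557,.0375,.06]); th=1.6717
mx=np.array([np.cos(th),np.sin(th),0]); my=np.cross(Z,mx)
def M(x,y,z): return mo+x*mx*1e-3+y*my*1e-3+z*Z*1e-3
SG=1
def quat(a,j):
    """tool z=-a (a: up the probe), tool y = SG*j"""
    z=-a; y=SG*unit(j-j@z*z); q=Ro.from_matrix(np.c_[np.cross(y,z),y,z]).as_quat()
    return q[[3,0,1,2]]
def tcp_grip(g,a): return g-.019*a
def tcp_ball(b,a): return b+.102*a
def lean(d,deg): # lean top towards horizontal dir d
    return np.sin(np.radians(deg))*d+np.cos(np.radians(deg))*Z
E
python3 - <<'E'
import h
from h import *
np.set_printoptions(precision=3,suppress=True)
for n in("top","side"):
    P=cloud(n,np.load(n+"0.npz")["d"]).reshape(-1,3);P=P[(P[:,1]<-.38)&(P[:,2]>.15)&(P[:,0]>.3)&(P[:,0]<1)&(P[:,1]>-.7)]
    print(n,len(P),P.min(0),P.max(0))
    o=P[np.hypot(P[:,0]-.55,P[:,1]+.42).argsort()[:3]];print(o)
aS=lean(-mx,35)
print("grip",grip0)
for s in(1,-1):
    h.SG=s
    for nm,p,a,j in [("pre",tcp_grip(grip0+.1*ar,ar),ar,yr),("grip",tcp_grip(grip0,ar),ar,yr),("s1",tcp_ball(M(-54,-45,15),aS),aS,my),("s2",tcp_ball(M(-54,45,15),aS),aS,my),("out",tcp_ball(M(-140,-45,15),aS),aS,my),("end",tcp_ball(M(0,79,15),lean(my,12)),lean(my,12),my),("top",tcp_ball(M(0,0,59),Z),Z,my)]:
        print(s,nm,p,env.ik(p,quat(a,j)))
f=[]
for i in range(6): env.wait(.02); f.append(env.observe()["contact_force"])
print(np.array(f))
E
```

```text
top 2075 [ 0.683 -0.7    0.15 ] [ 0.914 -0.447  0.216]
[[ 0.702 -0.534  0.15 ]
 [ 0.712 -0.521  0.159]
 [ 0.709 -0.525  0.157]]
side 5008 [ 0.682 -0.7    0.15 ] [ 0.916 -0.451  0.212]
[[ 0.706 -0.53   0.189]
 [ 0.708 -0.528  0.181]
 [ 0.709 -0.527  0.182]]
grip [ 0.527 -0.349  0.131]
1 pre [ 0.524 -0.393  0.199] [ 0.466  1.075  0.959  1.142 -1.016  1.856 -1.883]
1 grip [ 0.528 -0.338  0.115] [ 0.363  1.131  0.959  1.341 -1.074  1.712 -1.785]
1 s1 [ 0.613 -0.07   0.159] [-0.008  0.952  0.775  1.487 -1.023  1.559 -1.998]
1 s2 [ 0.524 -0.079  0.159] [-0.068  0.941  0.959  1.725 -1.04   1.589 -1.755]
1 out [ 0.622 -0.155  0.159] [ 0.131  1.012  0.775  1.328 -0.994  1.648 -1.984]
1 end [0.457 0.027 0.175] [ 0.16   0.338 -0.368  2.255  0.37   0.383  2.735]
1 top [0.557 0.037 0.221] [ 0.178  0.508 -0.446  1.75   0.262  0.943  2.869]
-1 pre [ 0.524 -0.393  0.199] [ 0.671  0.929  0.373  1.133 -0.648  1.62   1.02 ]
-1 grip [ 0.528 -0.338  0.115] [ 0.729  0.931  0.098  1.327 -0.518  1.332  0.956]
-1 s1 [ 0.613 -0.07   0.159] [ 0.355  0.819  0.047  1.474 -0.601  1.237  0.809]
-1 s2 [ 0.524 -0.079  0.159] [ 0.427  0.722  0.034  1.71  -0.59   1.142  0.928]
-1 out [ 0.622 -0.155  0.159] [ 0.424  0.888  0.121  1.316 -0.592  1.377  0.867]
-1 end [0.457 0.027 0.175] [-0.34   0.333  0.28   2.268 -0.272  0.355  0.262]
-1 top [0.557 0.037 0.221] [-0.386  0.505  0.407  1.767 -0.243  0.919  0.225]
[[-0.475 -0.49  -0.223]
 [-0.599  0.267  0.807]
 [-0.588  0.174  0.195]
 [-0.515 -0.708  0.57 ]
 [-0.432 -0.504 -0.332]
 [ 0.028 -0.168  0.64 ]]
```

```bash
sed -i 's/^SG=1/SG=-1/' h.py
cat >> h.py <<'E'
def F(n=8):
    f=[]
    for i in range(n): env.wait(.015); f.append(env.observe()["contact_force"])
    return np.mean(f,0)
def snap(name,n,u,v,w,h,s):
    p,d=env.read_camera(n); np.savez(name+".npz",p=p,d=d)
    return cv2.resize(p[v-h:v+h,u-w:u+w,::-1],None,fx=s,fy=s,interpolation=cv2.INTER_CUBIC)
E
python3 - <<'E'
from h import *
np.set_printoptions(precision=4,suppress=True)
q=quat(ar,yr)
env.reach([.45,.1,.45],quat(Z,yr)); print(env.observe()["time_s"])
env.reach(tcp_grip(grip0+.09*ar,ar),q); print(env.observe()["time_s"])
env.set_gripper(.05)
a=np.hstack([snap("pg_t","top",425,182,40,30,4),snap("pg_s","side",390,280,40,30,4)])
cv2.imwrite("pics/pg.png",a)
o=env.observe();print(o["time_s"],o["tcp_pos"],tcp_grip(grip0+.09*ar,ar),o["width"])
print(proj("top",[grip0,tip0]),proj("side",[grip0,tip0+.15*ar]))
E
```

```text
2.2917
4.3333
5.2583 [ 0.524  -0.3872  0.1904] [ 0.524  -0.3872  0.1904] 0.04971451478604081
[[426.4799 180.8566]
 [395.9934 181.7732]] [[392.7152 280.7993]
 [396.0009 278.872 ]]
```

View pics/pg.png

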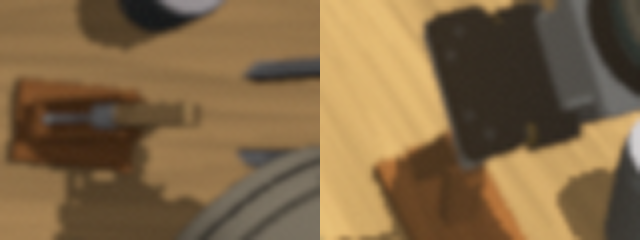

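The fingers (crop rows about 70 and 157) straddle the handle (row about 114) and are centred on it. I'll descend and grip.

Run:
```python
from h import *
np.set_printoptions(precision=4,suppress=True)
print(env.move_l(tcp_grip(grip0,ar),v=.08,contact_N=6)); print("F",F())
env.set_gripper(.0,strength=55); o=env.observe(); print(o["time_s"],o["width"],o["tcp_pos"],tcp_grip(grip0,ar),F())
env.move_l(tcp_grip(grip0+.004*nr,ar),v=.03)
env.move_l(tcp_grip(grip0+.004*nr+.11*ar,ar),v=.1)
print(env.observe()["width"],F(),env.observe()["time_s"])
t=tip0+.004*nr+.11*ar
P=np.array([t+.15*ar,t+.06*ar,t+.004*ar]); 
s=[]
for n in("top","side"):
    u,v=proj(n,t+.06*ar).astype(int); im=snap("lift_"+n,n,u,v,40,35,4)
    for x in proj(n,P): cv2.circle(im,tuple(int(k) for k in ((x-[u-40,v-35])*4+2)),3,(0,0,255),1)
    s.append(im); print(n,proj(n,P))
cv2.imwrite("pics/lift.png",np.hstack(s))
```

```text
False
F [-0.2538  0.0319 -0.3575]
7.2917 0.015887463804868992 [ 0.5282 -0.3383  0.1149] [ 0.5283 -0.3383  0.1149] [-0.1605 -0.044   0.1972]
0.015810728431342177 [ 0.1989 -0.4103 -1.1294] 9.0917Traceback (most recent call last):
  File "<stdin>", line 12, in <module>
ValueError: not enough values to unpack (expected 2, got 1)
```

Run:
```python
from h import *
np.set_printoptions(precision=1,suppress=True)
t=tip0+.004*nr+.11*ar
P=np.array([t+.15*ar,t+.06*ar,t+.004*ar]); s=[]
for n in("top","side"):
    u,v=proj(n,t+.06*ar)[0].astype(int); im=snap("lift_"+n,n,u,v,40,35,5)
    for x in proj(n,P): cv2.circle(im,tuple(int(k) for k in ((x-[u-40,v-35])*5+2)),4,(0,0,255),1)
    s.append(im); print(n,proj(n,P).ravel(),u,v)
cv2.imwrite("pics/lift.png",np.hstack(s))
```

```text
top [465.7 179.4 438.  180.3 422.7 180.8] 438 180
side [412.1 267.2 398.2 275.5 390.8 280. ] 398 275
```

View pics/lift.png

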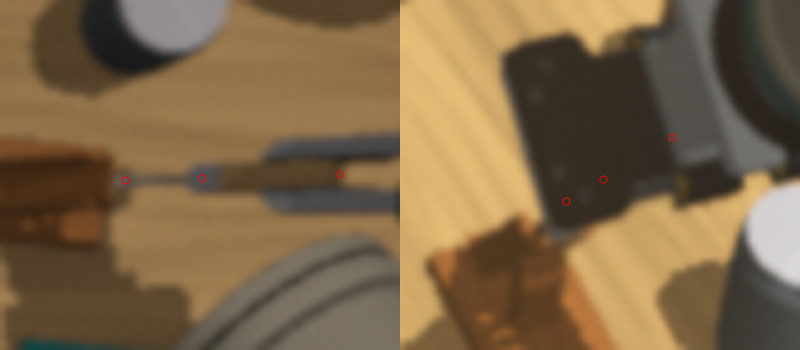

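The probe is gripped and lies along the modelled axis, within about 1–2 px (ball at crop 118 against a predicted 125). Now the two side touches.

```bash
cat >> h.py <<'E'
def touch(b0,d,a,maxd,v=.02,N=1.6,want=.9):
    """move ball from b0 along d until touched; returns (ball pos,force along -d)"""
    f0=F(10); tgt=tcp_ball(b0+d*maxd,a)
    for k in range(5):
        hit=env.move_l(tgt,v=v,contact_N=N)
        o=env.observe(); b=np.array(o["tcp_pos"])-.102*a; f=-(F(10)-f0)@d
        print("  hit",hit,"adv mm",round(((b-b0)@d)*1e3,1),"F",round(f,2),"t",round(o["time_s"],2))
        if f>want or not hit: return b,f
    return b,f
E
python3 - <<'E'
from h import *
np.set_printoptions(precision=4,suppress=True)
a=lean(-mx,35); q=quat(a,my)
env.reach(tcp_ball(M(-140,-45,95),a),q); print(env.observe()["time_s"])
env.move_l(tcp_ball(M(-140,-45,15),a),v=.12)
env.move_l(tcp_ball(M(-72,-45,15),a),v=.12)
b,f=touch(M(-72,-45,15),mx,a,.027)
print("ball mould x",(b-mo)@mx)
u,v=proj("side",M(-54,-45,15))[0].astype(int)
s=[snap("t1s","side",u,v,50,40,4),snap("t1t","top",325,160,50,40,4)]
cv2.imwrite("pics/t1.png",np.hstack(s))
if f>.9:
    env.move_l(tcp_ball(M(-72,-45,15),a),v=.08)
o=env.observe();print(o["time_s"],o["width"],F())
E
```

```text
10.2083
  hit True adv mm 18.0 F 1.49 t 12.82
ball mould x -0.05404370738387528
13.4583 0.015699372533420963 [-0.129  -0.1281 -0.7571]
```

View pics/t1.png

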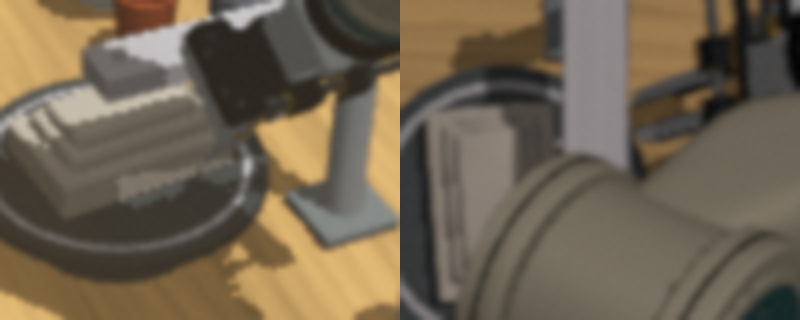

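Contact came at 18.0 mm of travel, where expected, at about 1.5 N; the picture shows the probe reaching under the bar to the slab side, and the bar is untouched. Next: the second side touch, then backing out and the short end.

Run:
```python
from h import *
np.set_printoptions(precision=4,suppress=True)
a=lean(-mx,35)
env.move_l(tcp_ball(M(-72,45,15),a),v=.12)
b,f=touch(M(-72,45,15),mx,a,.027)
print("ball mould x",(b-mo)@mx)
if f>.9:
    env.move_l(tcp_ball(M(-72,45,15),a),v=.08)
    env.move_l(tcp_ball(M(-150,60,15),a),v=.15)
    env.move_l(tcp_ball(M(-150,100,100),a),v=.15)
    a2=lean(my,12)
    print(env.ik(tcp_ball(M(0,105,90),a2),quat(a2,my)))
    env.reach(tcp_ball(M(0,120,100),a2),quat(a2,my)); print(env.observe()["time_s"])
    env.move_l(tcp_ball(M(0,105,15),a2),v=.12)
    env.move_l(tcp_ball(M(0,94,15),a2),v=.1)
    o=env.observe();print(o["time_s"],o["joints"])
    b,f=touch(M(0,94,15),-my,a2,.024)
    print("ball mould y",(b-mo)@my)
    cv2.imwrite("pics/t3.png",np.hstack([snap("t3s","side",335,205,50,40,4),snap("t3t","top",305,180,50,40,4)]))
    if f>.9: env.move_l(tcp_ball(M(0,100,15),a2),v=.08)
o=env.observe();print(o["time_s"],o["width"],F())
```

```text
hit True adv mm 17.9 F 1.49 t 15.57
ball mould x -0.054061146697462203
[-0.9485  0.2442  1.016   2.2267 -0.416   0.6128  0.4548]
18.8667
19.9917 [-0.6239  0.3643  0.6622  2.3071 -0.6482  0.4014  0.6666]
  hit True adv mm 17.5 F 0.54 t 21.05
  hit True adv mm 18.2 F 0.65 t 21.48
  hit True adv mm 18.8 F 0.38 t 21.91
  hit True adv mm 19.4 F 0.8 t 22.34
  hit True adv mm 19.7 F 0.67 t 22.76
ball mould y 0.07432357970534477
23.025 0.015478152429461859 [-0.8842 -0.2979 -0.6084]
```

View pics/t3.png

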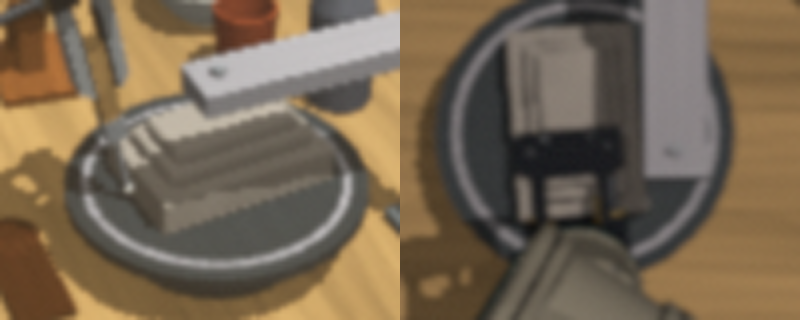

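The third touch is ambiguous: the mean force is only about 0.7 N at 19.7 mm of travel. I'll check more closely before moving on.

Run:
```python
from h import *
np.set_printoptions(precision=3,suppress=True)
o=env.observe(); a2=lean(my,12); b=np.array(o["tcp_pos"])-.102*a2
print("ball",(b-mo)@mx,(b-mo)@my,(b-mo)[2],"F",F(40),"axis chk",a2+Ro.from_quat(np.array(o["tcp_rot"])[[1,2,3,0]]).as_matrix()[:,2])
im=cv2.imread("pics/t3.png")[:,:400]
for P,c in((M(0,75,15),(0,0,255)),(b,(0,255,0)),(M(-50,75,30),(255,0,0)),(M(50,75,30),(255,0,0)),(M(-50,75,0),(255,0,0)),(M(-28,53,55),(255,0,0)),(M(28,53,55),(255,0,0))):
    x=(proj("side",P)[0]-[285,165])*4+2; cv2.circle(im,(int(x[0]),int(x[1])),4,c,1)
cv2.imwrite("pics/t3b.png",cv2.resize(im[60:,40:300],None,fx=2.5,fy=2.3))
# mould refit from side view now
from scipy.optimize import minimize
P=cloud("side",np.load("t3s.npz")["d"]).reshape(-1,3)
m=P[np.all((P>[.50,-.06,.07])&(P<[.66,.12,.125]),1)]
def cost(p):
    c,s=np.cos(p[2]),np.sin(p[2]); d=m[:,:2]-p[:2]; x=d@[c,s]; y=d@[-s,c]
    g=lambda A,B:1/(1+np.exp(-np.clip(np.minimum(A-abs(x),B-abs(y))/.0015,-50,50)))
    return np.mean(np.minimum(abs(m[:,2]-.06-.03*g(.05,.075)-.013*g(.037,.062)-.012*g(.028,.053)),.012))
print(minimize(cost,[.557,.0375,1.67],method="Nelder-Mead",options=dict(initial_simplex=[[.557,.0375,1.67],[.562,.0375,1.67],[.557,.042,1.67],[.557,.0375,1.72]])).x)
```

```text
ball 0.0009385777096745031 0.0748124190079784 0.012898447004568492 F [-0.662 -0.011 -0.76 ] axis chk [-0.023  0.002 -0.005]
[0.558 0.037 1.678]
```

View pics/t3b.png

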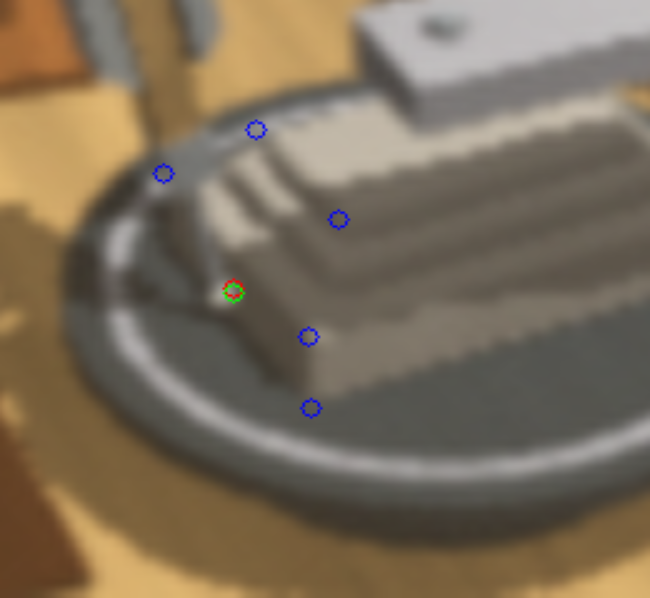

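The ball sits at the middle of the short end, with the mould unmoved. Contact is only about 0.5 N, so I'll push in small averaged steps to make it unambiguous.

Run:
```python
from h import *
np.set_printoptions(precision=3,suppress=True)
zt=lambda o:Ro.from_quat(np.array(o["tcp_rot"])[[1,2,3,0]]).as_matrix()[:,2]
o=env.observe();p=np.array(o["tcp_pos"]);print(o["joints"])
for k in range(5):
    env.move_l(p-my*.0008*(k+1),v=.01); f=F(16); o=env.observe()
    print(((np.array(o["tcp_pos"])-p)@my)*1e3,f@my,f,zt(o),o["time_s"])
    if f@my>1.5: break
env.move_l(p+.02*my,v=.08); f2=F(16); o=env.observe(); print("free",f2@my,f2,zt(o),o["time_s"],o["width"])
np.savez("dummy.npz",x=0)
```

```text
[-0.612  0.406  0.666  2.245 -0.638  0.461  0.653]
-0.6608317270066577 1.225086290839273 [-1.215 -0.164 -0.808] [ 0.183  0.023 -0.983] 24.3417
-1.4358152685673533 1.8202678943991215 [-1.814 -0.157 -0.625] [ 0.183  0.023 -0.983] 24.8583
free 0.040588997385706545 [-0.066  0.246 -1.193] [ 0.184  0.023 -0.983] 25.5417 0.0158422506455616
```

Contact is clear: 1.8 N against 0.04 N when backed off. Now the top touch.

Run:
```python
from h import *
np.set_printoptions(precision=4,suppress=True)
zt=lambda o:Ro.from_quat(np.array(o["tcp_rot"])[[1,2,3,0]]).as_matrix()[:,2]
o=env.observe();p=np.array(o["tcp_pos"])
env.move_l(p+.1*Z,v=.15)
C=M(-1,-1,59)
env.reach(tcp_ball(C+.03*Z,Z),quat(Z,my))
o=env.observe();z=zt(o);print(o["time_s"],z,(np.array(o["tcp_pos"])+.102*z-C)*1e3)
env.move_l(C+.008*Z-.102*z,v=.06)
o=env.observe();z=zt(o);b=np.array(o["tcp_pos"])+.102*z;print(z,(b-C)*1e3); f0=F(20);print("f0",f0)
p0=C+.008*Z-.102*z
s=[]
for n,u,v in(("side",345,195),("top",300,165)):
    im=snap("t4"+n,n,u,v,40,35,5)
    for P in (b,M(-28,53,55),M(28,53,55),M(-28,-53,55)):
        x=(proj(n,P)[0]-[u-40,v-35])*5+2; cv2.circle(im,(int(x[0]),int(x[1])),4,(0,0,255),1)
    s.append(im)
cv2.imwrite("pics/t4.png",np.hstack(s))
```

```text
26.9167 [-0.0041 -0.0022 -1.    ] [-1.0376 -1.3895 27.6552]
[-0.0001  0.0004 -1.    ] [0.1203 0.4793 8.0595]
f0 [ 0.1734  0.15   -0.8039]
```

View pics/t4.png

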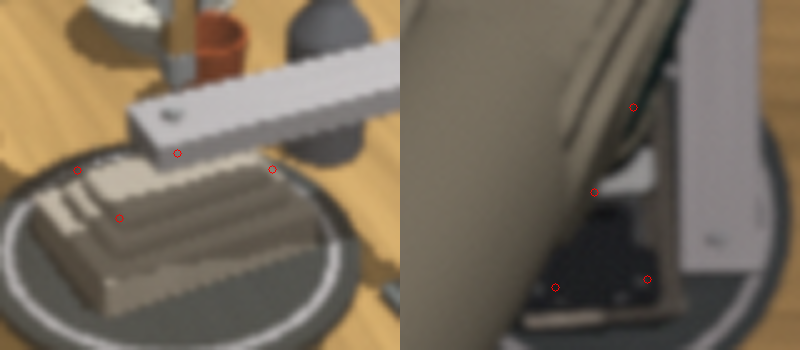

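The ball is hidden behind the bar, and the needle goes down to the expected spot above the top's centre. I'll step down with averaged force.

Run:
```python
from h import *
np.set_printoptions(precision=4,suppress=True)
C=M(-1,-1,59); p0=tcp_ball(C,Z); f0=np.array([.17,.15,-.80])
env.move_l(p0+.004*Z,v=.02)
h=.004; 
while h>-.006:
    h-=.001; env.move_l(p0+h*Z,v=.015); f=F(12)-f0; o=env.observe(); print(h,f,o["time_s"])
    if f[2]>1.3: break
env.move_l(p0+.01*Z,v=.04); print("free",F(12)-f0)
env.move_l(p0+.08*Z,v=.15)
o=env.observe();print(o["time_s"],o["width"])
```

```text
0.003 [-0.2615 -0.4521 -0.1932] 28.6667
0.002 [-0.2019  0.0485 -0.3486] 29.1167
0.001 [ 0.041  -0.328   0.3028] 29.5667
0.0 [-0.0223 -0.0385  1.2644] 30.0167
-0.001 [ 0.0463 -0.0739  2.3206] 30.4667
free [-0.3606 -0.1502 -0.1363]
31.7083 0.016052346944125023
```

All four touches are done; the top gave 2.3 N with a clean release. Now returning the probe to the rest's entry.

Run:
```python
from h import *
np.set_printoptions(precision=4,suppress=True)
p0=tcp_ball(M(-1,-1,59),Z)
env.move_l(p0+.15*Z,v=.2)
env.reach(tcp_grip(grip0+.004*nr+.13*ar+.06*Z,ar),quat(ar,yr))
env.wait(.3)
env.move_l(tcp_grip(grip0+.004*nr+.11*ar,ar),v=.1); env.wait(.3)
o=env.observe();z=Ro.from_quat(np.array(o["tcp_rot"])[[1,2,3,0]]).as_matrix()[:,2]
print(o["time_s"],z+ar,np.array(o["tcp_pos"])-tcp_grip(grip0+.004*nr+.11*ar,ar))
cv2.imwrite("pics/back.png",np.hstack([cv2.resize(np.load("lift_top.npz")["p"][145:215,398:478,::-1],None,fx=5,fy=5,interpolation=cv2.INTER_CUBIC),snap("back_t","top",438,180,40,35,5)]))
```

```text
35.425 [ 0.0004 -0.0005 -0.0003] [ 0.     -0.0002  0.0004]
```

View pics/back.png

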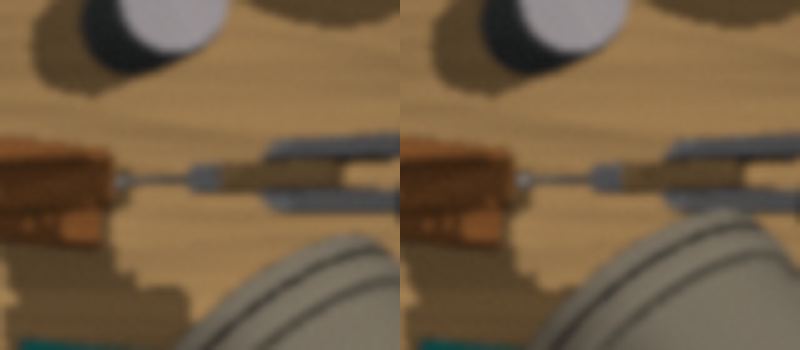

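The view is identical to the lifted one, so the probe has not slipped. I'll reverse the extraction path.

Run:
```python
from h import *
np.set_printoptions(precision=4,suppress=True)
f0=F(10)
print(env.move_l(tcp_grip(grip0+.004*nr+.012*ar,ar),v=.08,contact_N=5))
print(env.move_l(tcp_grip(grip0+.004*nr+.002*ar,ar),v=.03,contact_N=4))
print(env.move_l(tcp_grip(grip0+.0008*nr+.001*ar,ar),v=.02,contact_N=4))
o=env.observe();print((np.array(o["tcp_pos"])-tcp_grip(grip0,ar))@np.c_[ar,nr,yr],F(10)-f0)
env.set_gripper(.05); env.wait(.4)
print("F",F(10)-f0)
env.move_l(tcp_grip(grip0+.11*ar,ar),v=.1); print(env.observe()["time_s"])
env.move_l(np.array(env.observe()["tcp_pos"])+.15*(Z-xr*.3),v=.2)
env.wait(.3); o=env.observe(); print(o["time_s"],o["contact_force"])
a,b=np.load("top0.npz"),np.load("side0.npz")
def cr(p,u,v): return cv2.resize(p[v-25:v+25,u-25:u+25,::-1],(260,260),interpolation=cv2.INTER_CUBIC)
t1,d1=env.read_camera("top");s1,e1=env.read_camera("side"); np.savez("end.npz",t=t1,d=d1,s=s1,e=e1)
cv2.imwrite("pics/end.png",np.vstack([np.hstack([cr(a["p"],410,182),cr(b["p"],383,297),cr(b["p"],345,205)]),np.hstack([cr(t1,410,182),cr(s1,383,297),cr(s1,345,205)])]))
X=cloud("side",e1).reshape(-1,3);H=X[np.all((X>[.48,-.42,.105])&(X<[.58,-.24,.18]),1)]
X0=cloud("side",b["d"]).reshape(-1,3);H0=X0[np.all((X0>[.48,-.42,.105])&(X0<[.58,-.24,.18]),1)]
print(len(H),H.mean(0),H.max(0),len(H0),H0.mean(0),H0.max(0))
```

```text
False
False
False
[0.001  0.0005 0.0001] [0.2151 0.4677 0.02  ]
F [-0.1606  0.1716  1.0887]
40.5
42.3833 [ 0.9584 -0.2271 -0.1839]
99 [ 0.5232 -0.353   0.1382] [ 0.534  -0.3251  0.1567] 105 [ 0.5258 -0.3525  0.1378] [ 0.5378 -0.3251  0.1566]
```

View pics/end.png

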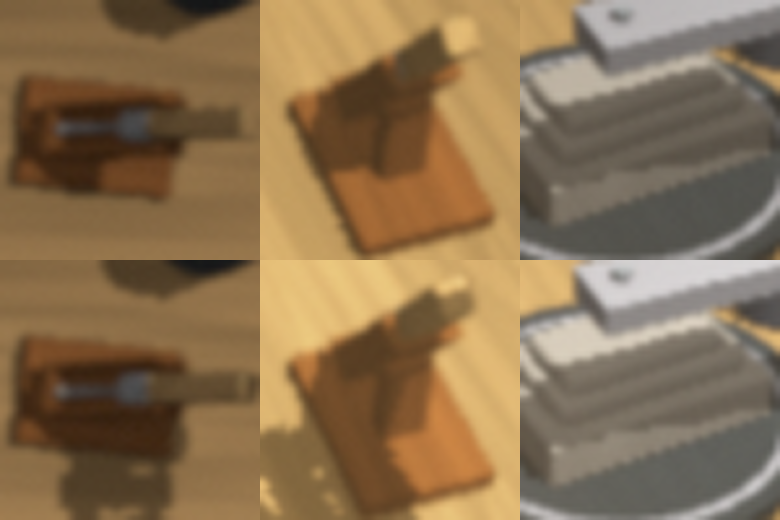

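The mould and rest are unchanged and the probe is in its channel. The handle end looks a pixel or two different, so I'll compare the point clouds before and after in rest coordinates.

Run:
```python
from h import *
np.set_printoptions(precision=1,suppress=True)
E=np.load("end.npz")
for nm,n,d in(("top0","top",np.load("top0.npz")["d"]),("top1","top",E["d"]),("pg_t","top",np.load("pg_t.npz")["d"]),("side0","side",np.load("side0.npz")["d"]),("side1","side",E["e"])):
    X=cloud(n,d).reshape(-1,3);X=X[~np.isnan(X[:,0])]
    r=(X-tip0)@np.c_[ar,nr,yr]*1e3
    k=(r[:,0]>85)&(r[:,0]<175)&(abs(r[:,1])<25)&(abs(r[:,2])<18)
    h=r[k]; m=(h[:,0]>100)&(h[:,0]<145)
    print(nm,len(h),"a max",np.sort(h[:,0])[-6:],"n p95 by a:",[round(np.percentile(h[(h[:,0]>q)&(h[:,0]<q+18),1],85),1) for q in(92,110,128)],"y 5/95 by a:",[np.percentile(h[(h[:,0]>q)&(h[:,0]<q+18),2],[5,50,95]) for q in(92,110,128)])
s=lambda p,u,v:cv2.resize(p[v-18:v+18,u-25:u+25,::-1],(390,280),interpolation=cv2.INTER_CUBIC)
T0=np.load("top0.npz")["p"];S0=np.load("side0.npz")["p"]
cv2.imwrite("pics/cmp.png",np.vstack([np.hstack([s(T0,418,180),s(S0,395,285)]),np.hstack([s(E["t"],418,180),s(E["s"],395,285)])]))
```

```text
top0 142 a max [149.3 149.5 150.7 150.8 151.4 151.9] n p95 by a: [np.float64(11.7), np.float64(11.6), np.float64(11.8)] y 5/95 by a: [array([-8.1,  1.2,  7. ]), array([-7.4,  1.5,  7. ]), array([-7. , -0.4,  6.8])]
top1 139 a max [149.6 149.7 149.9 150.  150.  151.5] n p95 by a: [np.float64(11.4), np.float64(11.7), np.float64(11.7)] y 5/95 by a: [array([-5. ,  4.4,  9.1]), array([-4. ,  4.6,  9.1]), array([-5.8,  2. ,  8.2])]
pg_t 141 a max [149.1 149.2 149.3 149.4 150.1 150.5] n p95 by a: [np.float64(11.4), np.float64(11.5), np.float64(12.8)] y 5/95 by a: [array([-11. ,  -1.3,   7. ]), array([-7.2,  1.4,  7. ]), array([-6.7,  1.7,  6.7])]
side0 158 a max [150.4 150.5 150.6 150.9 151.2 151.3] n p95 by a: [np.float64(3.8), np.float64(5.6), np.float64(5.6)] y 5/95 by a: [array([-8.2,  5.4, 10.9]), array([-4.7,  5.4,  6.3]), array([-5. ,  5.1,  6.1])]
side1 151 a max [150.9 151.  151.1 151.5 151.5 152.6] n p95 by a: [np.float64(4.3), np.float64(5.2), np.float64(4.8)] y 5/95 by a: [array([-12.1,   7.6,   8.9]), array([-2.1,  7.7,  8.5]), array([-5.9,  7.9,  8.5])]
```

View pics/cmp.png

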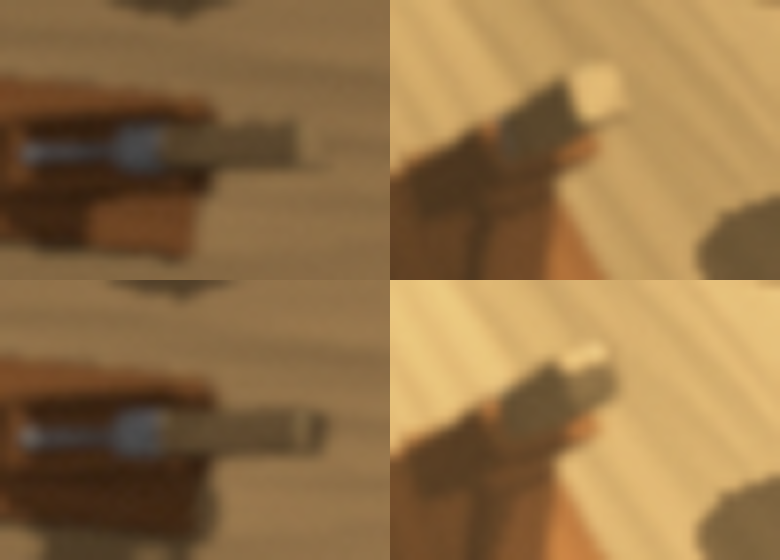

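The probe is fully home. Its axial extent is unchanged at 150 mm and it lies on the floor at the same height. It sits about 2 mm sideways, inside the channel's ±4 mm play. The brighter and darker patches come from the arm's shadow. Handing in.

Run:
```python
from station import env
env.job_done(); print(env.observe()["time_s"])
```

```text
the job is handed in; nothing more can be done
the job is handed in; nothing more can be done
```

I touched all four places in the order asked, put the probe back in its own rest (the right-hand one) and let go. I handed the job in at about 42.4 s; no verdict is reported.

| Touch | Peak force | Note |
|---|---|---|
| Long side, by the column | about 1.5 N | probe leaned 35° under the bar |
| Long side, far end | about 1.5 N | probe leaned 35° under the bar |
| Short end | about 1.8 N | the first readings were too weak (about 0.5–0.7 N), so I pressed on in small steps; it read 0.04 N once backed off |
| Top centre | about 2.3 N | the bar hid the ball, so its sideways position comes from the arm pose |

**Mould:** it looks unmoved in the last pictures, and a refit after the side and short-end touches agreed within about 1 mm.

**Probe:** its length along the rest and height above the channel floor match how I found it. It lies about 2 mm to one side of where it was, within the channel's play, and I left it there.

**Other things:** I did not check the loop tool and other objects one by one at the end. The planned path kept clear of them, and the checks between moves showed no unexpected force.

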